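# Wiggle the holding mandrel out of its snug case

### The job

Work the long square-headed mandrel out of the snug middle cutout of its case by its head, wiggling it so that the case is not lifted out of its rail frame. Then stand it upright on the black pad in the tray pocket that has no watch-case blank, setting it down gently and letting go. Leave the blanks and the open tin where they are.

Things in the scene. Friction and masses are not known exactly. Their poses are not given: they have to be found in the camera images.
- mandrel_mid (a point): Steel mandrel, 126 mm long, 0.35 kg, upright in the case. Point: on its axis, 63 mm above its flat foot; z up to the head. Shank 34 mm diameter (to 70 mm above the foot), collar 42 mm (to 76), neck 22 mm (to 92), square head 28 x 28 mm (92 to 126 mm), flats facing this point's x and y. All above the shank's lower 52 mm sticks out of the case.
- mandrel_head (a point): The centre of the mandrel's square head, 109 mm above its foot; same axes as mandrel_mid. Nothing else within 25 mm of the head's flats at its height.
- case: Grey fitted case, 100 (x) x 160 (y) x 60 mm high, 1.3 kg, loose inside a fixed low rail frame (12 mm high, 1.5 mm play) that stops it sliding or turning but not rising. Origin: centre of its underside; z up. Two short steel parts in its side cutouts, 54 mm either side along y, reach 24 mm above its top at most; they belong there.
- cutout (a point): Centre of the mouth of the case's middle cutout, on the case's top, axes as the case. Floor 52 mm below, the mandrel's foot on it. From 16 to 40 mm below the mouth two sprung rubber pads, facing along y, pinch the shank with 15 N each. The mandrel is free when its foot has risen 36 mm, clear of the case at 52 mm.
- grip_pads (a point): Middle of the two rubber pads, 28 mm below the mouth. Dry friction: about 18 N against a straight pull, more than the case weighs, so a straight pull lifts the case. Friction opposes the sliding direction: while the mandrel is twisted to and fro about its axis (0.3 to 0.5 rad either way, rim speed three or more times the upward speed) it rises with 4 to 9 N plus its weight.
- tray: Grey grid tray fixed to the bench, 137 (x) x 203 (y) x 18 mm high, 2 x 3 square pockets at 66 mm pitch, inside 61 mm wide, walls and floor 5 mm thick. Origin: centre of its underside; z up.
- pad: Thin round black rubber pad, 56 mm diameter, 2 mm thick, fixed on the floor of the one tray pocket that has no watch-case blank; it marks the pocket's centre. Origin: centre of its underside; its top is 7 mm above the bench.
- tin: Open brass-coloured tin, 68 mm diameter, 95 mm high, standing on the bench beyond the gap between case and tray; origin: centre of its underside. To be left alone.
- ring1: Steel watch-case blank (ring 40 mm diameter with four lugs, 9 mm high) lying in a tray pocket; origin: centre of its underside. To be left alone.
- ring2: Steel watch-case blank (ring 40 mm diameter with four lugs, 9 mm high) lying in a tray pocket; origin: centre of its underside. To be left alone.
- ring3: Steel watch-case blank (ring 40 mm diameter with four lugs, 9 mm high) lying in a tray pocket; origin: centre of its underside. To be left alone.
- ring4: Steel watch-case blank (ring 40 mm diameter with four lugs, 9 mm high) lying in a tray pocket; origin: centre of its underside. To be left alone.
- ring5: Steel watch-case blank (ring 40 mm diameter with four lugs, 9 mm high) lying in a tray pocket; origin: centre of its underside. To be left alone.

How it is judged:
By the outcome, as a careful person would: the job done as asked, in the order asked, and still so for the second after the job is handed in, with the robot touching nothing.
It also fails if it takes over 67 s, if anything falls off the work surface, if the arm or the gripper's body presses on something with over 40 N, if the wrist force passes 120 N, or if a joint passes its speed limit or range.

### The arm

A 7-joint arm with a two-finger parallel gripper is mounted at the origin on the work surface. World frame = base frame: x ahead of the robot, y to its left, z up, the work surface at z = 0. Lengths are in m, angles in rad, forces in N, time in s.
With the tool pointing down it reaches from about 0.4 to 0.9 m from the base axis. Payload 5.5 kg.
Tool frame: the origin (TCP) lies between the finger pads; the fingertips stand 8 mm ahead of it and the grasp point (between the pads) lies 11 mm behind it; z points along the fingers, y is the direction in which the jaws open and shut (so a half turn about z gives the same grasp; the last joint's range is limited). The gripper opens to 92 mm and grips with 3 to 60 N. Pads are 19 mm wide; open, the fingers measure 130 mm over their backs; the gripper's body (75 mm by 190 mm) begins 47 mm behind the grasp point.
Start: joints at [1.598, 0.501, -0.427, 1.55, 0.221, 1.138, -0.21], TCP at [0.152, -0.632, 0.235] pointing down, gripper open.
Joint ranges: [-2.88, 2.88], [-0.31, 2.03], [-1.54, 1.56], [0.2, 2.42], [-1.41, 4.55], [0.19, 2.02], [-2.57, 2.57]. Speed limits (rad/s): [2.57, 2.57, 3.14, 3.14, 3.14, 3.14, 3.14].

### API

Orientations are given as a 3x3 rotation matrix whose columns are the frame's x, y, z axes.
In Python, from workcell import goto, move_linear, set_joints, gripper_to, wait, ik, sense, snapshot, Unreachable, job_done gives the robot as it stands. Calls block until the motion is done:
- goto(position, orientation): joint-space move of the TCP to a pose.
- move_linear(position, rot=None, rate=0.15, stop_force=None): straight line of the TCP; rot=None keeps the orientation; rate is the mean speed in m/s. With stop_force (N) it stops when the force on the tool has changed by that much, and returns True; else False.
- set_joints(angles): joint-space move.
- gripper_to(opening, grasp_force=None): opening from 0.0 (shut) to 1.0 (fully open); grasp_force is the grip in N (None keeps the last); returns when the fingers have stopped.
- wait(seconds).
- ik(position, orientation): joint angles nearest the present ones, or None.
- sense(): the state.
- snapshot(name): name is "scene" or "top" or "wrist"; returns a dict with "frame" (384x512x3 uint8, red, green, blue), "fx", "fy", "cx", "cy" (pixels), "position" and "rotation" of the camera in the world; the wrist camera has in their place "mount" (4x4, takes a point from camera to tool coordinates, whose origin is the TCP and whose axes are the flange's). Camera axes: x right, y up, looking along -z (the intrinsics and any distortion apply to the point x, -y, -z); pixel columns grow to the right and rows downward; lengths in m; the calibration is good to about 2 mm. The wrist camera is an equidistant fisheye: a pixel r from the principal point sees the ray r / f radians off the axis. A picture is of the moment at which its call begins: read the wrist's pose just before it. There is no depth.
A pose or a line that the arm cannot do raises Unreachable and nothing moves.
- job_done(): hands the job in, once; it reports no verdict.
The state is a dict: "clock": time; "qpos": joint angles; "qd": joint speeds; "effort": joint torques, N m; "position": TCP position; "tool_rot": TCP orientation; "ft_force": force on the tool from outside, world axes, zero at the start; "moment": the same for the moment, N m; "width": opening from 0.0 (shut) to 1.0 (fully open).
Only numpy, scipy, OpenCV 4.12 (cv2) and the standard library are available. Lean on these libraries where they do the work, as an engineer would, in place of code of your own. Each camera call takes 0.05 s, during which the arm holds its last target. There are 200 camera calls.

## Working session

There is one attempt and no reset: what is moved stays moved. The work goes in short steps, each a Python script; the robot and the scene stay as the last script left them, time stands still between calls to the robot, and variables do not carry over. Pictures are saved under pics/ and viewed, about 8 in all and at most 12, crops included, and the job is handed in when it is done.

```bash
ls; mkdir -p pics; python3 - <<'E'
from workcell import *
import cv2,numpy as np
np.set_printoptions(precision=4,suppress=True)
for n in("scene","top"):
    s=snapshot(n); cv2.imwrite(f"pics/{n}0.png",s["frame"][:,:,::-1])
    np.savez(f"pics/{n}0.npz",**s)
    print(n,s["frame"].shape,{k:v for k,v in s.items() if k!="frame"})
s=sense();print(s)
E
```

```text
pics
scene (384, 512, 3) {'fx': 424.95250330654295, 'fy': 424.95250330654295, 'cx': 257.31533644986155, 'cy': 188.1824037583681, 'position': array([1.3353, 0.2292, 0.6875]), 'rotation': array([[-0.2587, -0.5744,  0.7767],
       [ 0.9659, -0.1486,  0.2119],
       [-0.0063,  0.805 ,  0.5932]])}
top (384, 512, 3) {'fx': 361.4828961902863, 'fy': 361.4828961902863, 'cx': 254.09413805322973, 'cy': 188.33522381135185, 'position': array([0.4369, 0.0362, 0.7874]), 'rotation': array([[-0.0583,  0.9732, -0.2225],
       [-0.9983, -0.0568,  0.013 ],
       [ 0.    ,  0.2229,  0.9748]])}
{'clock': 0.1, 'qpos': array([ 1.5982,  0.5017, -0.4268,  1.5513,  0.2208,  1.1383, -0.2103]), 'qd': array([ 0.0001, -0.0021,  0.0006, -0.0015,  0.0001,  0.001 , -0.0009]), 'effort': array([ -0.0112, -56.787 ,  -5.838 , -27.9918,  -0.0689,   0.0242,
         0.    ]), 'position': array([ 0.1517, -0.6314,  0.2338]), 'tool_rot': array([[ 0.9723,  0.2337, -0.0003],
       [ 0.2337, -0.9723,  0.0017],
       [ 0.0001, -0.0017, -1.    ]]), 'ft_force': array([-0.102 ,  0.7226, -0.4206]), 'moment': array([-0.0489, -0.0154,  0.0047]), 'width': 0.997961362069319}
```

View pics/top0.png

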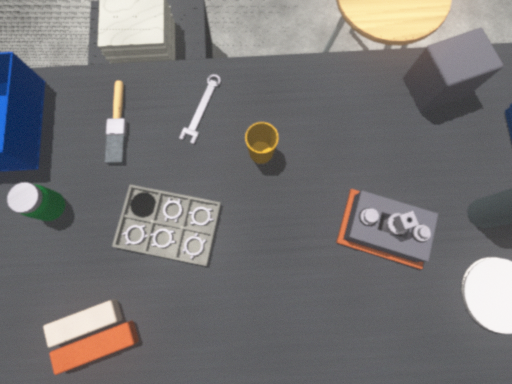

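View pics/scene0.png

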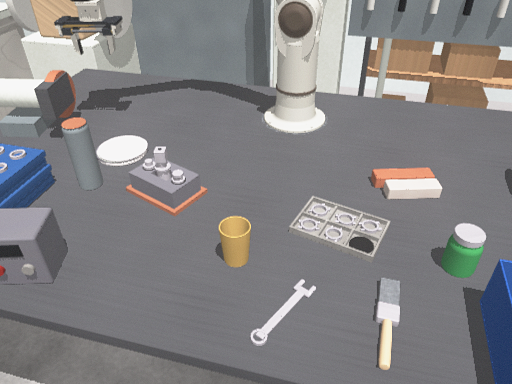

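Top view: mandrel head near (410,220), case around (392,228), pad at (143,205) and tin at (262,143). In the scene view the head is at (160,152) and the pad at (361,245). I'll enlarge both areas.

```bash
cat > h.py <<'E'
import numpy as np,cv2
np.set_printoptions(precision=4,suppress=True)
def ray(s,u,v):
    d=np.array([(u-s["cx"])/s["fx"],-(v-s["cy"])/s["fy"],-1.0]);return s["rotation"]@d
def onplane(s,u,v,z):
    d=ray(s,u,v);p=s["position"];return p+d*(z-p[2])/d[2]
def proj(s,P):
    c=s["rotation"].T@(np.asarray(P)-s["position"]);return np.array([s["cx"]-s["fx"]*c[0]/c[2],s["cy"]+s["fy"]*c[1]/c[2]])
E
python3 - <<'E'
from h import *
t=dict(np.load("pics/top0.npz"));s=dict(np.load("pics/scene0.npz"))
f=t["frame"][:,:,::-1];g=s["frame"][:,:,::-1]
def up(im,x,y,w,h,k): return cv2.resize(im[y:y+h,x:x+w],None,fx=k,fy=k,interpolation=cv2.INTER_CUBIC)
a=up(f,330,180,114,100,3.5); b=up(g,120,140,100,75,3.5)
c=up(f,108,180,114,90,3.5)
W=399
out=np.zeros((600,800,3),np.uint8)
for im,x,y in((a,0,0),(b,400,0),(c,400,270)):
    h,w=im.shape[:2];h=min(h,600-y);w=min(w,800-x);out[y:y+h,x:x+w]=im[:h,:w]
cv2.imwrite("pics/crop1.png",out)
# pad
m=(f.max(2)<28).astype(np.uint8); m[:, :108]=0;m[:,180:]=0;m[:185]=0;m[225:]=0
n,l,st,ce=cv2.connectedComponentsWithStats(m)
i=1+st[1:,4].argmax();print("pad",st[i],ce[i],onplane(t,*ce[i],.007))
for n_,uv in(("head top",(410,217)),):print(n_,onplane(t,*uv,.134))
E
```

```text
Traceback (most recent call last):
ValueError: attempt to get argmax of an empty sequence
```

View pics/crop1.png

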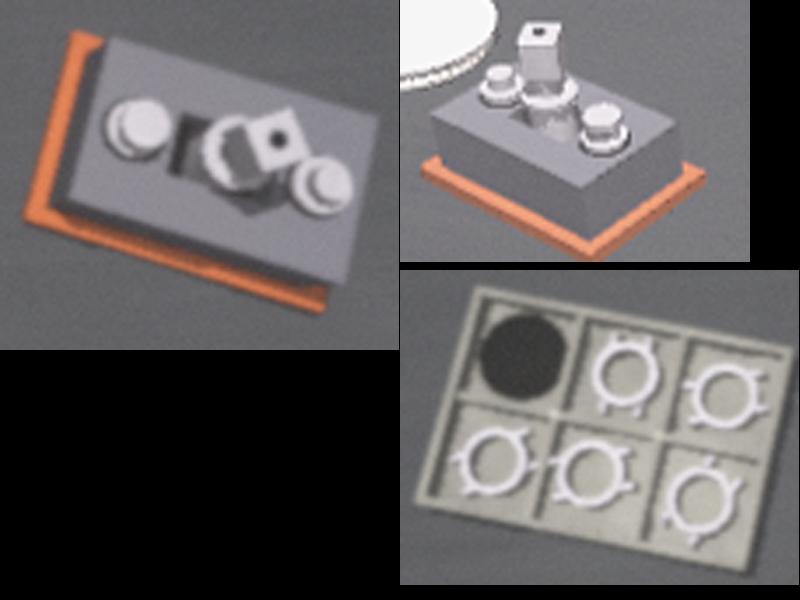

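The crops show the head top hole at top px ≈(409,219) and scene px ≈(159.4,149), the head turned about 43° against the case, and the pad at ≈(142.6,204.6). Next I triangulate.

```bash
python3 - <<'E'
from h import *
from workcell import ik
t=dict(np.load("pics/top0.npz"));s=dict(np.load("pics/scene0.npz"))
C=lambda x,y,x0,y0:np.array([(x+.5)/3.5-.5+x0,(y+.5)/3.5-.5+y0])
def tri(a,b):
    d1=ray(t,*a);d2=ray(s,*b);d1/=np.linalg.norm(d1);d2/=np.linalg.norm(d2)
    k=np.linalg.lstsq(np.c_[d1,-d2],s["position"]-t["position"],rcond=None)[0]
    p=t["position"]+k[0]*d1;q=s["position"]+k[1]*d2;return (p+q)/2,np.linalg.norm(p-q)
ht=C(278,138,330,180);hs=C(139,32,120,140)
print("head tri",tri(ht,hs),"top@.134",onplane(t,*ht,.134),"scene@.134",onplane(s,*hs,.134))
cc=np.array([onplane(t,*C(*p,330,180),.134) for p in((245,130),(290,108),(310,153),(263,173))])
print("head corners",cc,cc.mean(0));e=np.roll(cc,-1,0)-cc;print(np.linalg.norm(e,axis=1),np.degrees(np.arctan2(e[:,1],e[:,0]))%90)
ca=np.array([onplane(t,*C(*p,330,180),.06) for p in((112,38),(378,118),(345,283),(68,203))])
e=np.roll(ca,-1,0)-ca;print("case",ca.mean(0),np.linalg.norm(e,axis=1),np.degrees(np.arctan2(e[:,1],e[:,0]))%90)
tr=np.array([onplane(t,*C(*p,108,180),.018) for p in((475-400,287-270),(793-400,350-270),(747-400,572-270),(416-400,502-270))])
e=np.roll(tr,-1,0)-tr;print("tray",tr.mean(0),np.linalg.norm(e,axis=1),np.degrees(np.arctan2(e[:,1],e[:,0]))%90)
pt=C(122,87,108,180);print("pad top",onplane(t,*pt,.007))
# pad in both views by dark mask
for n,im,(x0,y0,x1,y1) in(("t",t,(120,188,165,222)),("s",s,(340,228,385,262))):
    g=im["frame"].max(2)[y0:y1,x0:x1];m=(g<np.percentile(g,5)+18).astype(np.uint8)
    k,l,st,ce=cv2.connectedComponentsWithStats(m);i=1+st[1:,4].argmax()
    print(n,st[i],ce[i]+[x0,y0],onplane(im,*(ce[i]+[x0,y0]),.007))
tin=onplane(t,262,138,.095);print("tin",tin)
# tray pocket prediction: centre + axes
u=(tr[1]-tr[0])/np.linalg.norm(tr[1]-tr[0]);v=(tr[3]-tr[0])/np.linalg.norm(tr[3]-tr[0])
print("pocket pred",tr.mean(0)-66e-3*u-33e-3*v)
E
```

```text
head tri (array([ 0.5123, -0.25  ,  0.1349]), np.float64(0.00024863923504847904)) top@.134 [ 0.5124 -0.2505  0.134 ] scene@.134 [ 0.5109 -0.2506  0.134 ]
head corners [[ 0.5176 -0.234   0.134 ]
 [ 0.5277 -0.2592  0.134 ]
 [ 0.5037 -0.2659  0.134 ]
 [ 0.4948 -0.24    0.134 ]] [ 0.5109 -0.2498  0.134 ]
[0.0271 0.0249 0.0274 0.0235] [21.9151 15.5216 18.9204 14.6971]
case [ 0.5106 -0.2507  0.06  ] [0.1586 0.0984 0.16   0.1017] [69.199  69.3702 70.3689 68.5695]
tray [0.5453 0.2164 0.018 ] [0.2037 0.1364 0.2046 0.1354] [75.3168 76.3023 75.0428 75.9125]
pad top [0.593  0.2722 0.007 ]
t [ 11   5  24  23 425] [142.5176 204.24  ] [0.5936 0.2721 0.007 ]
s [  9   9  24  16 268] [361.3619 243.7164] [0.5917 0.272  0.007 ]
tin [0.6987 0.0049 0.095 ]
pocket pred [0.5941 0.2723 0.018 ]
```

```bash
cat >> h.py <<'E'
def R(th):
    c,s=np.cos(th),np.sin(th);return np.array([[c,s,0],[s,-c,0],[0,0,-1.]])
E
python3 - <<'E'
from h import *
from workcell import *
s=dict(np.load("pics/scene0.npz"))
print("bottle base",onplane(s,92,186,0),"top centre at z .2",onplane(s,76,125,.2))
for k in range(4):
    th=np.radians(18+90*k); th=(th+np.pi)%(2*np.pi)-np.pi
    print(round(np.degrees(th)),ik([.5115,-.2503,.26],R(th)),ik([.5115,-.2503,.106],R(th)),ik([.5115,-.2503,.25],R(th+.5)),ik([.5115,-.2503,.25],R(th-.5)),ik([.593,.272,.108],R(th)))
E
```

```text
bottle base [ 0.5397 -0.4604  0.    ] top centre at z .2 [ 0.5571 -0.4398  0.2   ]
18 [ 1.0116  0.3961 -0.7709  1.7219  0.2996  1.1456 -1.1025] [ 0.921   0.5797 -0.6679  1.8523  0.4603  0.869  -1.2287] [ 1.0671  0.4318 -0.8525  1.7315  0.3541  1.1405 -0.6472] [ 0.9169  0.3761 -0.6424  1.736   0.248   1.1118 -1.5595] [ 0.0554  0.7444 -0.7723  1.6318  0.591   1.013  -2.1642]
108 [ 1.1851  0.49   -1.036   1.717   0.4502  1.1962  0.3447] [ 1.0802  0.671  -0.9025  1.8474  0.6453  0.9465  0.1984] [ 1.1684  0.4917 -1.0107  1.7287  0.4486  1.1741  0.8463] [ 1.1319  0.4671 -0.9514  1.7297  0.4114  1.1599 -0.1234] [ 0.3019  1.0626 -1.3077  1.6239  1.059   1.3154 -0.872 ]
-162 [ 1.3124  0.6418 -1.2974  1.7139  0.6427  1.293   1.7608] [ 1.2839  0.949  -1.3054  1.842   0.9996  1.2009  1.5224] [ 1.3106  0.658  -1.2978  1.7252  0.6615  1.2822  2.2468] [ 1.2154  0.5307 -1.0925  1.7275  0.5036  1.1975  1.3725] [ 0.3019  1.0626 -1.3077  1.6239  1.059   1.3154  0.6988]
-72 [ 0.766   0.332  -0.4446  1.7297  0.1568  1.115  -2.5541] [-0.1121  0.5772  0.6819  1.8882 -0.478   0.8446 -2.0109] [ 0.8236  0.3531 -0.5195  1.7391  0.1938  1.1006 -2.085 ] [-0.3786  0.4887  1.0563  1.7783 -0.4642  1.1506 -2.5033] [ 0.3019  1.0626 -1.3077  1.6239  1.059   1.3154  2.2696]
```

```bash
python3 - <<'E'
from h import *
from workcell import *
p=sense()["position"];move_linear([p[0],p[1],.30],rate=.2)
th=np.radians(108)
move_linear([.35,-.38,.30],rate=.25)
goto([.5115,-.2503,.25],R(th));wait(.3)
s=sense();w=snapshot("wrist");w.update(position_t=s["position"],rot_t=s["tool_rot"])
np.savez("pics/w1.npz",**w);cv2.imwrite("pics/w1.png",w["frame"][:,:,::-1])
print(s["clock"],s["position"],s["qpos"],s["tool_rot"],{k:v for k,v in w.items() if k!="frame"})
E
```

```text
3.3167 [ 0.5111 -0.2512  0.2502] [ 1.1063  0.4508 -0.9093  1.7304  0.3868  1.1512  0.3964] [[-0.3071  0.9517  0.    ]
 [ 0.9517  0.3071 -0.0008]
 [-0.0007 -0.0002 -1.    ]] {'fx': 297.3186396354542, 'fy': 297.3186396354542, 'cx': 260.15373886659336, 'cy': 192.59332739814946, 'mount': array([[ 0.001 ,  0.9571,  0.2897,  0.078 ],
       [ 1.    , -0.0009, -0.0004, -0.0003],
       [-0.0001,  0.2897, -0.9571, -0.1497],
       [ 0.    ,  0.    ,  0.    ,  1.    ]]), 'position_t': array([ 0.5111, -0.2512,  0.2502]), 'rot_t': array([[-0.3071,  0.9517,  0.    ],
       [ 0.9517,  0.3071, -0.0008],
       [-0.0007, -0.0002, -1.    ]])}
```

View pics/w1.png

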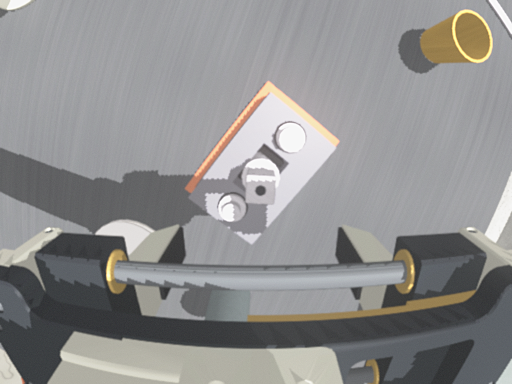

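The wrist view shows the head nearly square to the jaws, with its hole at about (260,190). I'll locate the hole and enlarge the head for yaw.

```bash
cat >> h.py <<'E'
def wplane(w,u,v,z):
    dx,dy=u-w["cx"],v-w["cy"];r=np.hypot(dx,dy);a=r/w["fx"]
    d=np.array([np.sin(a)*dx/r,-np.sin(a)*dy/r,-np.cos(a)])
    M=w["mount"];Rt=w["rot_t"];o=w["position_t"]+Rt@M[:3,3];d=Rt@(M[:3,:3]@d)
    return o+d*(z-o[2])/d[2]
E
python3 - <<'E'
from h import *
w=dict(np.load("pics/w1.npz"));g=w["frame"].min(2)
x0,y0=235,155
k=8;c=cv2.resize(w["frame"][y0:y0+65,x0:x0+55,::-1],None,fx=k,fy=k,interpolation=cv2.INTER_CUBIC)
cv2.imwrite("pics/w1c.png",c)
p=g[184:197,254:267];ys,xs=np.where(p<80);u,v=xs.mean()+254,ys.mean()+184
print(u,v,len(xs),wplane(w,u,v,.134))
E
```

```text
260.45454545454544 190.72727272727272 11 [ 0.5114 -0.2519  0.134 ]
```

View pics/w1c.png

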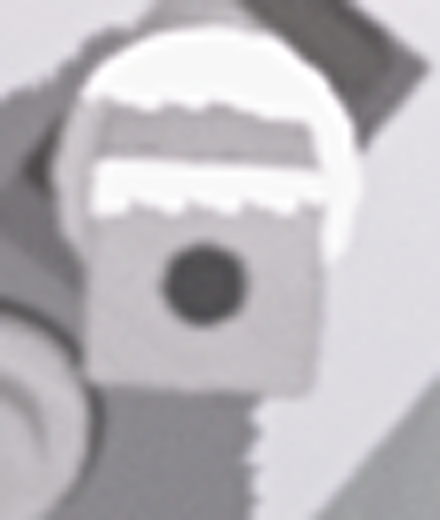

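```bash
python3 - <<'E'
from h import *
w=dict(np.load("pics/w1.npz"))
f=lambda x,y:wplane(w,(x+.5)/8-.5+235,(y+.5)/8-.5+155,.134)
c=np.array([f(*p) for p in((95,160),(325,172),(315,395),(85,383))]);e=np.roll(c,-1,0)-c
print(c.mean(0),f(205,285),np.linalg.norm(e,axis=1),np.degrees(np.arctan2(e[:,1],e[:,0]))%90)
E
```

```text
[ 0.5107 -0.2508  0.134 ] [ 0.511  -0.2515  0.134 ] [0.0265 0.0271 0.0272 0.0271] [14.8721 16.2626 14.7866 14.6904]
```

The head yaw is 15°, so the tool goes to 105°. Descending and gripping.

```bash
python3 - <<'E'
from h import *
from workcell import *
th=np.radians(105);P=np.array([.5110,-.2512,0])
move_linear(P+[0,0,.17],rot=R(th),rate=.15)
f0=sense()["ft_force"]
print(move_linear(P+[0,0,.106],rate=.06,stop_force=6))
s=sense();print(s["clock"],s["position"],s["ft_force"]-f0)
gripper_to(0,grasp_force=15);s=sense();print(s["width"]*.092,s["position"],s["ft_force"]-f0,s["moment"])
gripper_to(0,grasp_force=55);wait(.2);s=sense();print(s["width"]*.092,s["position"],s["ft_force"]-f0,s["moment"],s["clock"])
np.save("f0.npy",f0)
E
```

```text
False
5.2667 [ 0.5114 -0.2513  0.1064] [1.6852 0.3897 0.1288]
0.028051811966219132 [ 0.5111 -0.2512  0.106 ] [0.9696 0.2422 0.1599] [-0.0137 -0.2036 -0.1092]
0.027715215027405496 [ 0.5111 -0.2512  0.106 ] [ 1.7171  0.4049 -1.6157] [ 0.0704 -0.2762 -0.1485] 6.6917
```

Gripped at 28 mm with small side forces. I'll start with a few wiggle strokes.

```bash
cat > wig.py <<'E'
import sys
from h import *
from workcell import *
th=np.radians(105);P=np.array([.5110,-.2512,0]);f0=np.load("f0.npy")
def strokes(z,sgn,n,dz,a=.4,T=.75):
    for i in range(n):
        z+=dz;move_linear(P+[0,0,z],rot=R(th+sgn*a),rate=dz/T)
        s=sense();print(round(s["clock"],2),round(z,4),s["position"],s["ft_force"]-f0,round(s["moment"][2],2),round(s["width"]*92,2));sgn=-sgn
        if abs((s["ft_force"]-f0)[2])>14: print("high pull, stop");break
    return z,sgn
E
python3 - <<'E'
from wig import *
z,sg=strokes(.106,1,1,.0012)
z,sg=strokes(z,sg,3,.0025)
print(z,sg)
s=snapshot("scene");cv2.imwrite("pics/s2.png",cv2.resize(s["frame"][110:230,90:250,::-1],None,fx=4,fy=4));np.savez("pics/s2.npz",**s)
E
```

```text
7.24 0.1072 [ 0.5098 -0.2508  0.1063] [ 0.9883  1.2966 -6.3811] 0.06 27.78
8.19 0.1097 [ 0.5107 -0.2511  0.1094] [ 0.8615  0.2895 -7.4396] 0.17 27.65
9.14 0.1122 [ 0.511  -0.2514  0.1122] [ 1.2896  0.4826 -6.7489] -0.14 28.07
10.09 0.1147 [ 0.511  -0.2511  0.1149] [ 1.1402 -0.1177 -4.9381] 0.16 27.64
0.11470000000000001 1
```

View pics/s2.png

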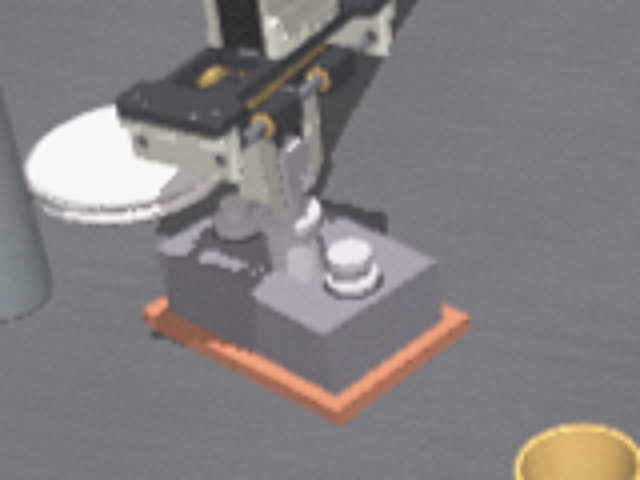

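The case is still seated in its frame and the mandrel is rising with a 5–7 N pull. Continuing.

```bash
python3 - <<'E'
from wig import *
z,sg=strokes(.1147,1,14,.0025)
print(z,sg)
E
```

```text
11.09 0.1172 [ 0.5111 -0.2513  0.1171] [ 0.9149  1.5957 -6.8381] -0.13 28.21
12.04 0.1197 [ 0.5109 -0.251   0.1198] [ 1.1834  0.4689 -5.5345] 0.15 27.96
12.99 0.1222 [ 0.5113 -0.2514  0.1222] [ 1.034   0.5522 -8.1042] -0.13 27.83
13.94 0.1247 [ 0.5108 -0.251   0.1248] [ 0.3798  0.1981 -5.5096] 0.15 27.59
14.89 0.1272 [ 0.5112 -0.2513  0.1272] [ 1.9499 -0.0502 -7.1077] -0.16 27.81
15.84 0.1297 [ 0.5109 -0.251   0.1298] [ 0.451   0.4373 -5.1859] 0.08 27.65
16.79 0.1322 [ 0.5112 -0.2513  0.1322] [ 2.1041 -1.0079 -6.7126] -0.08 28.07
17.74 0.1347 [ 0.511  -0.2511  0.1348] [-0.1163  0.9035 -4.5246] 0.09 27.83
18.69 0.1372 [ 0.5111 -0.2513  0.1372] [ 1.7957  0.9121 -7.5582] -0.1 27.85
19.64 0.1397 [ 0.5109 -0.2511  0.1398] [-0.0168  0.6847 -4.5347] -0.05 27.54
20.59 0.1422 [ 0.5113 -0.2514  0.1424] [ 0.6882  0.2152 -3.773 ] 0.0 27.89
21.54 0.1447 [ 0.5111 -0.251   0.1448] [ 0.2507 -0.4876 -3.4038] -0.01 27.59
22.49 0.1472 [ 0.5109 -0.2514  0.1471] [ 1.6562  0.1339 -3.4626] -0.01 27.76
23.44 0.1497 [ 0.5111 -0.2511  0.1497] [ 0.6661 -0.3234 -4.1651] -0.06 27.91
0.14970000000000003 1
```

```bash
python3 - <<'E'
from wig import *
move_linear(P+[0,0,.25],rot=R(th),rate=.08)
B=np.array([.593,.2722,0])
try: move_linear(B+[0,0,.25],rot=R(th),rate=.15)
except Unreachable as e:
    print(e);move_linear([.50,0.,.25],rate=.15);goto(B+[0,0,.25],R(th))
wait(.3)
move_linear(B+[0,0,.165],rate=.08);wait(.3)
s=sense();w=snapshot("wrist");w.update(position_t=s["position"],rot_t=s["tool_rot"]);np.savez("pics/w3.npz",**w)
c=snapshot("scene");np.savez("pics/s3.npz",**c);t=snapshot("top");np.savez("pics/t3.npz",**t)
print(s["clock"],s["position"],s["qpos"],s["ft_force"]-f0,s["moment"],s["width"]*92)
a=cv2.resize(c["frame"][130:290,270:420],None,fx=2.6,fy=2.6);b=cv2.resize(w["frame"][50:350,60:460],None,fx=1,fy=1)
d=cv2.resize(c["frame"][100:230,110:260],None,fx=1.3,fy=1.3)
o=np.zeros((560,800,3),np.uint8);o[:a.shape[0],:a.shape[1]]=a;o[:300,400:]=b;o[310:310+d.shape[0],420:420+d.shape[1]]=d
cv2.imwrite("pics/p3.png",o[:,:,::-1])
E
```

```text
30.3333 [0.5932 0.2722 0.1653] [ 0.0973  0.6933 -0.8429  1.595   0.5617  1.1108 -0.6253] [ 1.6786  0.0631 -3.9269] [-0.0485 -0.1584  0.0031] 27.97627059618198
```

View pics/p3.png

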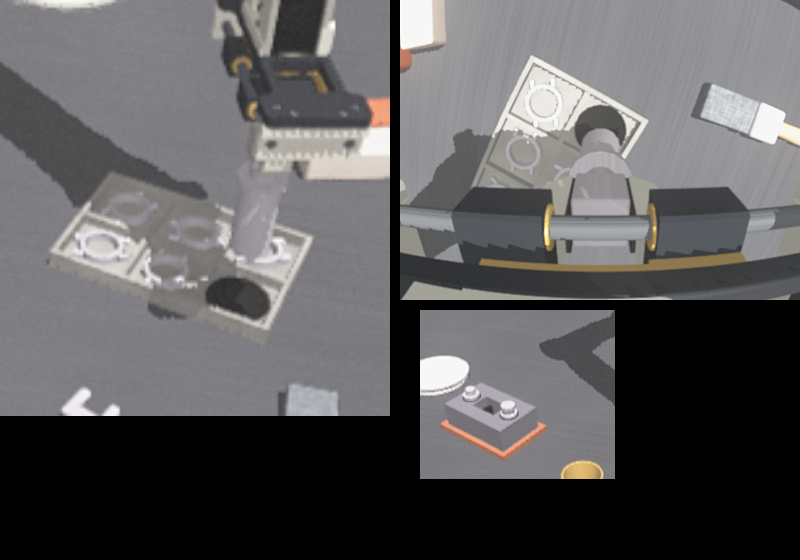

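The case is seated and empty of the mandrel, which is held above the pad. I'll check the mandrel's lean against projected vertical points.

```bash
python3 - <<'E'
from h import *
s=dict(np.load("pics/s3.npz"));w=dict(np.load("pics/w3.npz"));B=np.array([.5932,.2722,0])
for z in(.067,.10,.137):print("pred crop",(proj(s,B+[0,0,z])-[270,130])*2.6)
# foot outline as predicted in the scene crop
an=np.linspace(0,2*np.pi,24)
print("foot box",np.r_[[ (proj(s,B+[.017*np.cos(a),.017*np.sin(a),.067])-[270,130])*2.6 for a in an]].min(0),np.r_[[ (proj(s,B+[.017*np.cos(a),.017*np.sin(a),.067])-[270,130])*2.6 for a in an]].max(0))
# pad centre from wrist: dark mask
g=w["frame"].max(2);m=np.zeros_like(g);m[140:200,225:300]=(g[140:200,225:300]<60)
ys,xs=np.where(m>0);print(xs.min(),xs.max(),ys.min(),ys.max())
(cx,cy),r=cv2.minEnclosingCircle(np.c_[xs,ys].astype(np.float32));print(cx,cy,r)
for p in((-1,0),(0,-1),(1,0)):print(wplane(w,cx+p[0]*r,cy+p[1]*r,.007))
x0,y0=330,170
k=8;c=cv2.resize(s["frame"][y0:y0+72,x0:x0+70,::-1],None,fx=k,fy=k,interpolation=cv2.INTER_CUBIC)
for z in(.067,.10,.137,.143):
    for r_ in(-.017,.017):
        q=(proj(s,B+s["rotation"][:,0]*r_+[0,0,z])-[x0,y0]+.5)*k-.5;cv2.circle(c,tuple(int(i) for i in q),3,(0,0,255),-1)
q=np.array([(proj(s,B+[.017*np.cos(a),.017*np.sin(a),.067])-[x0,y0]+.5)*k-.5 for a in an]).astype(int);cv2.polylines(c,[q],True,(0,255,0),1)
cv2.imwrite("pics/s3c.png",c)
E
```

```text
pred crop [247.5272 245.3378]
pred crop [253.2727 215.298 ]
pred crop [260.014  180.0522]
foot box [227.2452 232.3292] [268.1001 258.8224]Traceback (most recent call last):
  File "<stdin>", line 9, in <module>
    return umr_minimum(a, axis, None, out, keepdims, initial, where)
ValueError: zero-size array to reduction operation minimum which has no identity
```

```bash
python3 - <<'E'
from h import *
s=dict(np.load("pics/s3.npz"));w=dict(np.load("pics/w3.npz"));B=np.array([.5932,.2722,0])
an=np.linspace(0,2*np.pi,24)
x0,y0,k=330,170,8
def ov(im,x0,y0,wd,ht,f,k):
    c=cv2.resize(im["frame"][y0:y0+ht,x0:x0+wd,::-1],None,fx=k,fy=k,interpolation=cv2.INTER_CUBIC)
    return c,(lambda q:(((np.asarray(q)-[x0,y0])+.5)*k-.5).astype(int))
c,m=ov(s,335,175,65,75,0,6)
for z in(.067,.10,.137):
    for r_ in(-.017,.017):cv2.circle(c,tuple(int(i) for i in m(proj(s,B+s["rotation"][:,0]*r_+[0,0,z]))),2,(0,0,255),-1)
cv2.polylines(c,[np.array([m(proj(s,B+[.017*np.cos(a),.017*np.sin(a),.067])) for a in an])],True,(0,255,0),1)
def wproj(P):
    M=w["mount"];o=w["rot_t"].T@(P-w["position_t"]);q=M[:3,:3].T@(o-M[:3,3])
    a=np.arctan2(np.hypot(q[0],q[1]),-q[2]);n=np.hypot(q[0],q[1]);return [w["cx"]+w["fx"]*a*q[0]/n,w["cy"]-w["fx"]*a*q[1]/n]
d,m2=ov(w,205,140,100,110,0,4)
for r_,z,col in((.028,.007,(0,0,255)),(.017,.067,(0,255,0)),(.021,.137,(255,0,0))):
    cv2.polylines(d,[np.array([m2(wproj(B+[r_*np.cos(a),r_*np.sin(a),z])) for a in an])],True,col,1)
o=np.zeros((450,800,3),np.uint8);o[:450,:390]=c;o[:440,400:]=d;cv2.imwrite("pics/s3c.png",o)
E
```

```text
(no output)
```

View pics/s3c.png

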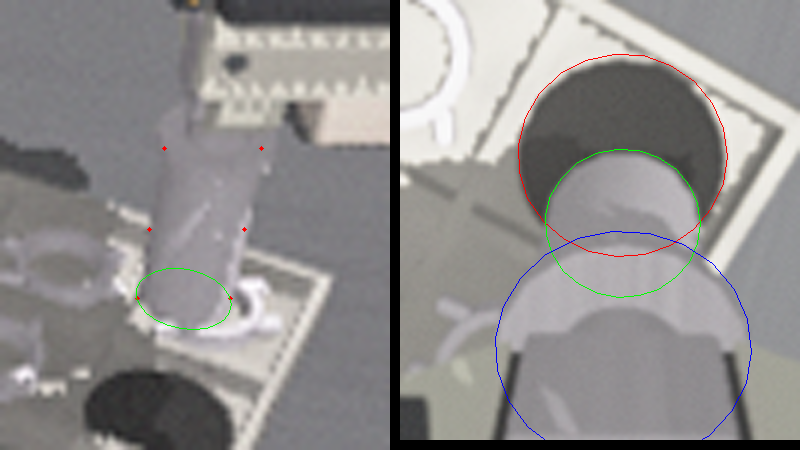

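The overlay agrees: the pad matches within about 1 mm, and the foot sits where an upright mandrel should be. Lowering gently.

```bash
python3 - <<'E'
from wig import *
B=np.array([.593,.2722,0])
move_linear(B+[0,0,.115],rate=.05);wait(.3)
print(sense()["position"],move_linear(B+[0,0,.1015],rate=.01,stop_force=3))
s=sense();print(s["clock"],s["position"],s["ft_force"]-f0,s["moment"])
gripper_to(s["width"],grasp_force=5);wait(.2);s=sense();print(s["position"],s["ft_force"]-f0,s["width"]*92)
gripper_to(.55);wait(.3);s=sense();print(s["position"],s["ft_force"]-f0,s["width"]*92)
gripper_to(.9)
move_linear(s["position"]*[1,1,0]+[0,0,.26],rate=.1)
s=sense();move_linear([.45,.1,.30],rate=.2);wait(.3)
print(sense()["clock"])
c=snapshot("scene");t=snapshot("top")
np.savez("pics/s4.npz",**c);np.savez("pics/t4.npz",**t)
o=np.zeros((384,800,3),np.uint8);o[:,:400]=cv2.resize(c["frame"][100:300,100:420],(400,250))[0:250].repeat(1,0) if 0 else 0
a=cv2.resize(c["frame"][120:275,100:410],(400,200));b=cv2.resize(t["frame"][100:300,90:330],(400,333))
e=cv2.resize(c["frame"][150:270,290:400],(165,180))
o[:200,:400]=a;o[:333,400:]=b;o[200:380,:165]=e;cv2.imwrite("pics/p4.png",o[:,:,::-1])
E
```

```text
[0.5931 0.2722 0.1152] True
32.875 [0.593  0.2722 0.105 ] [ 0.6262 -0.3384  5.5409] [-0.082  -0.157  -0.0006]
[0.593  0.2721 0.105 ] [1.3711 0.3807 6.582 ] 28.13485535491801
[0.5917 0.2711 0.1031] [ 1.0622  0.8683 -0.3991] 50.56717911438005
38.2
```

View pics/p4.png

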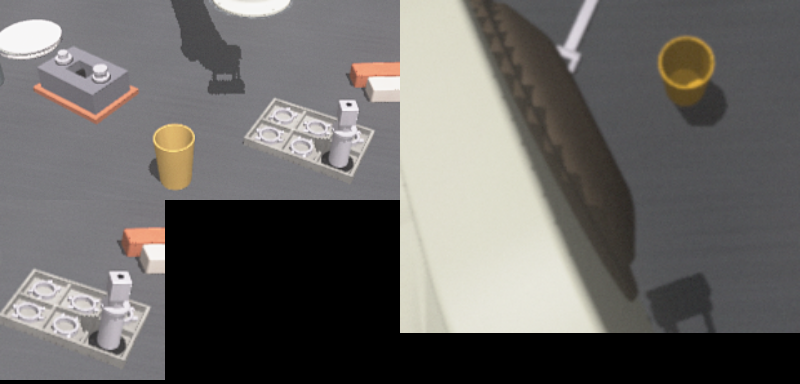

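The mandrel is standing on the pad, released, with the arm well clear. One numeric check of its head position, then I hand in.

```bash
python3 - <<'E'
from h import *
from workcell import *
s=snapshot("scene");q=proj(s,[.593,.272,.133]).round().astype(int)
g=s["frame"].max(2)[q[1]-6:q[1]+7,q[0]-6:q[0]+7];ys,xs=np.where(g<110)
print("pred hole",q,"seen",xs.mean()+q[0]-6,ys.mean()+q[1]-6,len(xs),onplane(s,xs.mean()+q[0]-6,ys.mean()+q[1]-6,.133))
print(sense()["ft_force"],sense()["clock"]);job_done()
E
```

```text
pred hole [370 201] seen 370.0 200.5 6 [0.5922 0.2727 0.133 ]
[-0.0333  0.4023  0.6168] 38.35
the job is handed in; nothing more can be done
```

The mandrel is standing upright and released on the black pad in the empty tray pocket. The job is handed in at about 38 s of the 67 s limit.

- **Extraction:** I gripped the mandrel by its head and twisted it ±0.4 rad while raising it 2.5 mm per stroke. The pull read at the end of each stroke stayed at about 8 N or less, weight included, and fell to its bare weight once it was free. Pictures early in the extraction and after it showed the case still seated in its rail frame.
- **Placing:** I lowered it at 10 mm/s until it touched, at the expected height and with a contact change of about 9 N from the hanging weight, then opened the jaws. The tool drifted 1–2 mm as they opened, with no lasting effect visible.
- **Last checks:** The hole in the head appeared within 1 px (about 1 mm) of where an upright mandrel on the pad centre should show it. The blanks in view and the tin looked undisturbed in the scene view. The mandrel partly hid the blank behind it.
- **Check that failed:** The arm blocked the top camera's view of the tray in the last look, so the final placing was confirmed from the scene camera only.

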